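# Sort blocked lens blanks by the drag felt on a steel plate

### The arm

A 6-joint arm with a two-finger parallel gripper is mounted at the origin on a cart in front of the work surface, level with it; the furniture and walls round the work are solid. World frame = base frame: x ahead of the robot, y to its left, z up, the work surface at z = 0. Lengths are in m, angles in rad, forces in N, time in s.
With the tool pointing down it reaches from about 0.425 to 1.125 m from the base axis. Payload 14.9 kg.
Tool frame: the origin (TCP) lies at the very end of the fingers, on their centre line; the grasp point (between the pads) lies 19 mm behind it; z points along the fingers, y is the line along which they close (so a half turn about z gives the same grasp; the last joint's range is limited). The gripper opens to 91 mm and grips with 3 to 60 N. Pads are 32 mm wide; open, the fingers measure 118 mm over their backs; the gripper's body (76 mm by 178 mm) begins 60 mm behind the grasp point.
Start: joints at [1.153, 0.379, 1.734, -0, 1.028, -0.033], TCP at [0.263, 0.649, 0.214] pointing down, gripper open.
Joint ranges: [-2.77, 2.77], [-0.74, 2.19], [0, 2.66], [-1.06, 4.2], [0.31, 2.87], [-3.08, 3.08]. Speed limits (rad/s): [1.89, 1.89, 2.39, 3.14, 3.14, 3.14].

### API

Orientations are given as a rotation vector (axis times angle).
In Python, from rig import get_obs, snapshot, camera_params, sign_off gives the robot as it stands.
- The arm moves only by the shell command python3 -m jog 'ROWS'. ROWS is JSON, a list of rows, each an object with "linear": the shift along the world's x, y, z in mm, a list of three; "twist": the turn about the world's z in rad; "gripper": the closure, from 0 (fully open) to 1 (shut). In form: [{"linear": [tx, ty, tz], "twist": twist, "gripper": gripper}, ...]. A call has 1 to 20 rows; each row is the pose to reach, as a shift and turn from the pose commanded when the call began; what a row does not reach only later rows make up. A row lasts 1/12 s, in which the tool goes at most 41.7 mm and 7.16 degrees, less where a joint would pass 70% of its speed; a pose out of reach is approached as far as the arm can. A call with a gripper value outside its range is refused whole. The fingers move at their own pace and stop on an object; the grip force is fixed at half the most. Time passes only in rows, so rows that repeat a pose let the fingers close. It gives the time, the measured TCP pose, the force and the opening at its end, in the units of the state.
- get_obs(): the state, without advancing time (a new reading comes with each control period).
- snapshot(name): name is "scene" or "top" or "wrist"; returns (picture, depth): 384x512x3 uint8, red, green, blue; 384x512 float32, m along the optical axis (not along the pixel's ray), 0 where there is no reading.
- camera_params(name): a dict with "fovy" (degrees; the focal length in pixels is half the picture's height over the tangent of half this angle, whatever the lens; pixels are square), "cx", "cy" (the principal point, pixels), "R" (3x3) and "t" (3): a world point X has camera coordinates R X + t. Camera axes: x right, y down, z forward; pixel columns grow to the right and rows downward; lengths in m; the calibration is good to about 2 mm. A picture is of the moment at which its call begins: read the wrist's pose just before it. camera_params takes no time and is no camera call; for the wrist camera it gives the pose at the moment of the call.
- sign_off(): hands the job in, once; it reports no verdict.
The state is a dict: "time_s": time; "q": joint angles; "qvel": joint speeds; "effort": joint torques, N m; "position": TCP position; "tcp_rot": TCP orientation; "force": force on the tool from outside, world axes, zero at the start; "ft_torque": the same for the moment, N m; "gripper_width": opening from 0.0 (shut) to 1.0 (fully open).
Only numpy, scipy, OpenCV 4.12 (cv2) and the standard library are available. Lean on these libraries where they do the work, as an engineer would, in place of code of your own. Each camera call takes 0.05 s, during which the arm holds its last target. There are 200 camera calls.

### The job

Three lens blanks that look alike have either a fine-ground or a polished underside, and only the drag on the slick steel plate tells which: a ground one drags clearly, a polished one glides almost freely. Take one blank at a time: set it gently on the plate, slide it along to feel the drag, then put it away before sliding the next, polished ones in the tray with the low rim all round, ground ones in the tray with one high side. At the end all blanks stand flat on the floors of their trays; keep them upright, set them down gently, and do not disturb the other things on the table.

Things in the scene. Friction and masses are not known exactly. Their poses are not given: they have to be found in the camera images.
- blank_1_center (a point): lens blank under a grip bar, 52 mm high. From the underside up: round glass, 66 mm across, 0-12; pad, 42 mm across, 12-16; steel bar, 22 mm thick (x) by 44 mm long (y), 16-52. About 0.75 kg, each a little different. The point is on the axis, 26 mm above the underside; z up. All three look alike; face down, polished or fine-ground, is not known, and the number does not tell
- blank_2_center (a point): lens blank under a grip bar, 52 mm high. From the underside up: round glass, 66 mm across, 0-12; pad, 42 mm across, 12-16; steel bar, 22 mm thick (x) by 44 mm long (y), 16-52. About 0.75 kg, each a little different. The point is on the axis, 26 mm above the underside; z up. All three look alike; face down, polished or fine-ground, is not known, and the number does not tell
- blank_3_center (a point): lens blank under a grip bar, 52 mm high. From the underside up: round glass, 66 mm across, 0-12; pad, 42 mm across, 12-16; steel bar, 22 mm thick (x) by 44 mm long (y), 16-52. About 0.75 kg, each a little different. The point is on the axis, 26 mm above the underside; z up. All three look alike; face down, polished or fine-ground, is not known, and the number does not tell
- plate_top (a point): middle of the top of the fixed steel plate, 220 mm (x) by 100 mm (y), 10 mm thick, on the table; x along its length, z up. Friction on it about 0.8 for a ground blank, 0.05 for a polished one, within 10 percent: pushed freely, a drag of 5 to 8 N against 0.5 N or less (less where pads that rise carry some weight; knocks add up to 3 N). On the table and in the trays all drag alike
- low_tray_floor (a point): middle of the floor of the fixed tray for polished blanks, an aluminium tray with a low rim, 18 mm high above the table on all four sides, and a grey felt floor. Inside 222 mm (x) by 78 mm (y), floor 5 mm above the table, walls 4 mm; holds three blanks in a row along x, 72 mm apart, the middle one at this point
- high_tray_floor (a point): middle of the floor of the fixed tray for ground blanks, a bare aluminium tray whose rim is 18 mm high above the table on three sides and whose +y long side is a high wall, 48 mm. Inside 222 mm (x) by 78 mm (y), floor 5 mm above the table, walls 4 mm; holds three blanks in a row along x, 72 mm apart, the middle one at this point
- med_box: bystander, loose: small upright carton 31x86x49 mm, y its long axis, origin under its middle; it stands among the blanks and is to stay put
- clip: bystander, loose: black binder clip 32x61x30 mm, origin under its middle
- pen: bystander, loose: pen 12x145x9 mm, long in y, origin under its middle
- jar: bystander, loose: amber jar 44 mm across, 59 mm high, origin under its middle

How it is judged:
On the way, in this order (a step that is already met when the one before it is completed fails the run):
1. a first blank slides across the steel plate (((height (world z) of blank_1_center above 0.033 m and contact force between blank_1 and plate above 0.2 N and linear speed of blank_1 above 0.01 m/s) or (height (world z) of blank_2_center above 0.033 m and contact force between blank_2 and plate above 0.2 N and linear speed of blank_2 above 0.01 m/s) or (height (world z) of blank_3_center above 0.033 m and contact force between blank_3 and plate above 0.2 N and linear speed of blank_3 above 0.01 m/s))), for 0.05 s.
2. with one blank put away in a tray, another slides across the plate ((((height (world z) of blank_1_center above 0.033 m and contact force between blank_1 and plate above 0.2 N and linear speed of blank_1 above 0.01 m/s) and ((contact force between blank_2 and low_tray above 2 N or contact force between blank_2 and high_tray above 2 N) or (contact force between blank_3 and low_tray above 2 N or contact force between blank_3 and high_tray above 2 N))) or ((height (world z) of blank_2_center above 0.033 m and contact force between blank_2 and plate above 0.2 N and linear speed of blank_2 above 0.01 m/s) and ((contact force between blank_1 and low_tray above 2 N or contact force between blank_1 and high_tray above 2 N) or (contact force between blank_3 and low_tray above 2 N or contact force between blank_3 and high_tray above 2 N))) or ((height (world z) of blank_3_center above 0.033 m and contact force between blank_3 and plate above 0.2 N and linear speed of blank_3 above 0.01 m/s) and ((contact force between blank_1 and low_tray above 2 N or contact force between blank_1 and high_tray above 2 N) or (contact force between blank_2 and low_tray above 2 N or contact force between blank_2 and high_tray above 2 N))))), for 0.05 s.
3. with two blanks put away in the trays, the third slides across the plate ((((height (world z) of blank_1_center above 0.033 m and contact force between blank_1 and plate above 0.2 N and linear speed of blank_1 above 0.01 m/s) and (contact force between blank_2 and low_tray above 2 N or contact force between blank_2 and high_tray above 2 N) and (contact force between blank_3 and low_tray above 2 N or contact force between blank_3 and high_tray above 2 N)) or ((height (world z) of blank_2_center above 0.033 m and contact force between blank_2 and plate above 0.2 N and linear speed of blank_2 above 0.01 m/s) and (contact force between blank_1 and low_tray above 2 N or contact force between blank_1 and high_tray above 2 N) and (contact force between blank_3 and low_tray above 2 N or contact force between blank_3 and high_tray above 2 N)) or ((height (world z) of blank_3_center above 0.033 m and contact force between blank_3 and plate above 0.2 N and linear speed of blank_3 above 0.01 m/s) and (contact force between blank_1 and low_tray above 2 N or contact force between blank_1 and high_tray above 2 N) and (contact force between blank_2 and low_tray above 2 N or contact force between blank_2 and high_tray above 2 N)))), for 0.05 s.
At the end, for the whole second after the job is handed in: both polished blanks stand in the low-rimmed tray and the ground blank in the tray with one high side, all flat on the tray floor (within 4 mm of resting height, tilted under 7 degrees), wholly inside (axis within 84 mm along and 14 mm across of the tray's middle) and at rest (x of polished_a in the frame of low_tray_floor between -0.084 and 0.084 m and y of polished_a in the frame of low_tray_floor between -0.014 and 0.014 m and z of polished_a in the frame of low_tray_floor between 0.022 and 0.03 m and x of polished_b in the frame of low_tray_floor between -0.084 and 0.084 m and y of polished_b in the frame of low_tray_floor between -0.014 and 0.014 m and z of polished_b in the frame of low_tray_floor between 0.022 and 0.03 m and x of ground_a in the frame of high_tray_floor between -0.084 and 0.084 m and y of ground_a in the frame of high_tray_floor between -0.014 and 0.014 m and z of ground_a in the frame of high_tray_floor between 0.022 and 0.03 m and angle between each of blank_1_center, blank_2_center, blank_3_center's own z axis and vertical below 0.12 rad and linear speed of each of blank_1, blank_2, blank_3 below 0.02 m/s); the robot touches nothing.
It fails at once if a blank is tipped by more than 35 degrees (angle between any of blank_1_center, blank_2_center, blank_3_center's own z axis and vertical above 0.6 rad).
It fails at once if a blank is dropped or slammed: over 120 N between it and the plate, a tray or another blank (contact force between any of blank_1, blank_2, blank_3 and plate above 120 N or contact force between any of blank_1, blank_2, blank_3 and low_tray above 120 N or contact force between any of blank_1, blank_2, blank_3 and high_tray above 120 N or contact force between blank_1 and blank_2 above 120 N or contact force between any of blank_2, blank_1 and blank_3 above 120 N).
It fails at once if a bystander is moved by more than 25 mm (distance of any of med_box, clip, pen, jar from where it was at the start of the episode above 0.025 m).
It also fails if it takes over 72 s, if anything falls off the work surface, if the arm or the gripper's body presses on something with over 40 N, if the wrist force passes 120 N, or if a joint passes its speed limit or range.

## Working session

There is one attempt and no reset: what is moved stays moved. The work goes in short steps, Python scripts to look and compute and a shell command to move; the robot and the scene stay as the last step left them, time stands still between calls to the robot, and variables do not carry over. Pictures are saved under pics/ and viewed, on a budget of 10 in all, crops included, one or two more only if the job needs it, and the job is handed in when it is done.

```bash
mkdir -p pics; cat > h.py <<'E'
import numpy as np,cv2
from rig import get_obs,snapshot,camera_params,sign_off
def shot(n,f):
    p=camera_params(n); im,d=snapshot(n); cv2.imwrite(f'pics/{f}.png',im[:,:,::-1]); np.savez(f'pics/{f}.npz',d=d,**p); return im,d,p
def cloud(d,p):
    h,w=d.shape; f=h/2/np.tan(np.radians(p['fovy'])/2)
    v,u=np.mgrid[:h,:w]; c=np.stack([(u-p['cx'])/f*d,(v-p['cy'])/f*d,d],-1)
    return (c-np.array(p['t']))@np.array(p['R'])
E
python3 - <<'E'
from h import *
print(get_obs())
im,d,p=shot('top','top1'); im2,d2,p2=shot('scene','sc1'); print(p); print(p2)
cv2.imwrite('pics/a.png',cv2.resize(im[:,:,::-1],(800,600),interpolation=cv2.INTER_CUBIC))
E
```

```text
{'time_s': 0.0, 'q': array([ 1.15271505e+00,  3.79386493e-01,  1.73479547e+00, -3.32590020e-05,
        1.02853109e+00, -3.33106036e-02]), 'qvel': array([ 0.00087583, -0.00028402,  0.00066026, -0.00083718, -0.00155498,
        0.00096447]), 'effort': array([ 7.73547072e-04, -7.63729262e+01, -4.34355962e+01,  6.50305208e-02,
        4.23142430e-02, -1.02832685e-04]), 'position': array([0.26259396, 0.64843343, 0.21329642]), 'tcp_rot': array([-6.00605715e-01, -3.08341909e+00,  1.72517464e-03]), 'force': array([-0.42506302, -0.21227014,  0.26316468]), 'ft_torque': array([ 0.01536144,  0.01473364, -0.02135876]), 'gripper_width': 1.0009223872369608}
{'fovy': 56.11305022142919, 'cx': 255.57532647925598, 'cy': 192.64614279978443, 'R': array([[-0.02581646, -0.99965138,  0.00553502],
       [-0.98460908,  0.02446982, -0.17304969],
       [ 0.17285391, -0.00991737, -0.98489754]]), 't': array([-0.27307944,  0.48491633,  0.99544991])}
{'fovy': 54.650731997645394, 'cx': 260.82342306648763, 'cy': 184.2885462796913, 'R': array([[ 0.64533309, -0.76381873, -0.01123132],
       [-0.51515156, -0.42428946, -0.74471291],
       [ 0.56406034,  0.48637372, -0.66729045]]), 't': array([-0.507033  ,  0.15405624,  0.72883479])}
```

View pics/a.png

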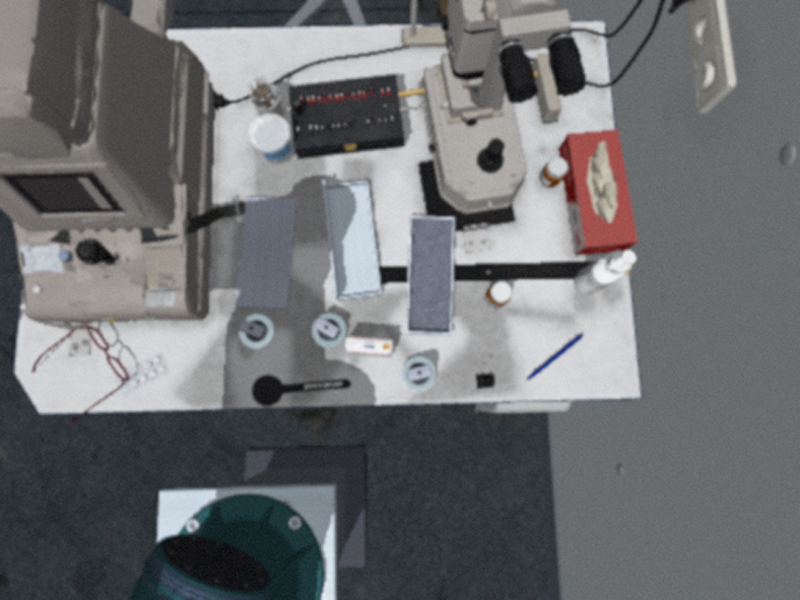

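View pics/sc1.png

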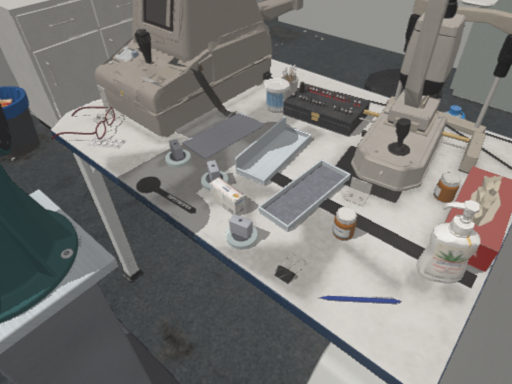

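```bash
python3 - <<'E'
from h import *
im=cv2.imread('pics/top1.png'); z=np.load('pics/top1.npz'); d=z['d']; P=cloud(d,z)
for n,(u,v) in dict(b1=(256,331),b2=(329,329),b3=(420,373),plate=(268,250),high=(355,250),low=(431,270),table=(390,400),box=(370,346)).items(): print(n,P[int(v*.64),int(u*.64)].round(4))
h=P[...,2]
for n,(u,v,lo,hi,r) in dict(b1=(256,331,.04,.07,30),b2=(329,329,.04,.07,22),b3=(420,373,.04,.07,30),box=(370,344,.035,.07,32)).items():
    u*=.64;v*=.64;r*=.64; M=np.zeros(h.shape,bool); M[int(v-r):int(v+r),int(u-r):int(u+r)]=1
    Q=P[M&(h>lo)&(h<hi)]; print(n,len(Q),Q.mean(0).round(4),cv2.minAreaRect((Q[:,:2]*1000).astype(np.float32)))
# ortho height image x .25..0.85 up, y .4..-.25 left->right
H=np.zeros((600,700)); 
c=((0.45-P[...,1])*1000).astype(int); r=((0.95-P[...,0])*1000).astype(int); ok=(c>=0)&(c<700)&(r>=0)&(r<600)&(d>0)
# rectify with homography z=0.015
C=[];f=384/2/np.tan(np.radians(z['fovy'])/2)
w=np.array([[.95,.35],[.95,-.15],[.35,-.15],[.35,.35]]); 
for x,y in w:
    q=z['R']@[x,y,.015]+z['t']; C.append([q[0]/q[2]*f+z['cx'],q[1]/q[2]*f+z['cy']])
T=cv2.getPerspectiveTransform(np.float32(C),np.float32([[0,0],[500,0],[500,600],[0,600]]))
o=cv2.warpPerspective(im,T,(500,600),flags=cv2.INTER_CUBIC)
for k in range(0,500,50): cv2.line(o,(k,0),(k,6),(0,0,255),1)
for k in range(0,600,50): cv2.line(o,(0,k),(6,k),(0,0,255),1)
cv2.imwrite('pics/o.png',o)
for n,(u,v) in dict(plate=(268,250),high=(355,240),low=(431,270)).items():
    p0=P[int(v*.64),int(u*.64)]; 
    print(n,[ (round(float(np.median(h[int(v*.64)-2:int(v*.64)+3,uu])),3)) for uu in range(int(u*.64)-24,int(u*.64)+25,2)])
E
```

```text
b1 [ 0.4302 -0.0218  0.0509]
b2 [ 0.4301 -0.1544  0.0479]
b3 [ 0.3467 -0.3166  0.052 ]
plate [ 0.5894 -0.0334  0.0123]
high [ 0.5876 -0.2014  0.0037]
low [ 0.5467 -0.3461  0.0036]
table [ 2.985e-01 -2.617e-01  2.000e-04]
box [ 0.3973 -0.2276  0.0448]
b1 123 [ 0.4337 -0.0154  0.0509] ((433.94427490234375, -14.888891220092773), (43.68749237060547, 21.89337158203125), 68.56208801269531)
b2 149 [ 0.4268 -0.1576  0.0499] ((422.4771423339844, -164.81460571289062), (77.73101043701172, 24.395652770996094), 53.766910552978516)
b3 139 [ 0.3519 -0.3105  0.0507] ((360.67193603515625, -294.4398498535156), (93.9437026977539, 41.076934814453125), 58.14691162109375)
box 320 [ 0.3985 -0.2256  0.0472] ((400.84893798828125, -217.34169006347656), (105.66355895996094, 38.378143310546875), 75.15946197509766)
plate [-0.001, 0.0, -0.001, -0.001, 0.009, 0.009, 0.009, 0.011, 0.009, 0.011, 0.009, 0.01, 0.011, 0.011, 0.008, 0.01, 0.011, 0.008, 0.009, 0.01, 0.003, -0.001, -0.001, -0.002, -0.001]
high [-0.002, -0.002, -0.001, -0.001, 0.047, 0.006, 0.005, 0.003, 0.005, 0.003, 0.004, 0.006, 0.006, 0.004, 0.005, 0.004, 0.005, 0.005, 0.018, 0.0, -0.001, -0.0, -0.0, -0.001, -0.001]
low [0.003, 0.002, 0.002, 0.003, 0.001, 0.017, 0.006, 0.005, 0.003, 0.004, 0.005, 0.004, 0.004, 0.004, 0.004, 0.004, 0.005, 0.007, 0.004, 0.018, 0.002, 0.002, 0.004, 0.003, 0.001]
```

View pics/o.png

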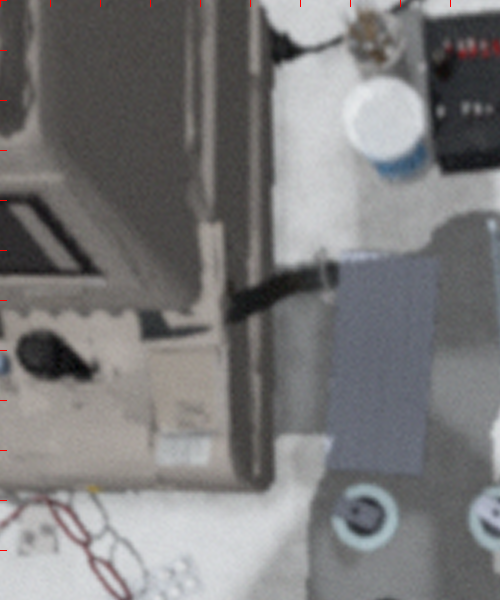

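```bash
python3 - <<'E'
from h import *
im=cv2.imread('pics/top1.png'); z=np.load('pics/top1.npz'); P=cloud(z['d'],z)
f=384/2/np.tan(np.radians(z['fovy'])/2)
def ortho(zz,x0,x1,y0,y1,s):
    W,H=int((y0-y1)*s),int((x1-x0)*s); C=[]
    for x,y in [(x1,y0),(x1,y1),(x0,y1),(x0,y0)]:
        q=z['R']@[x,y,zz]+z['t']; C.append([q[0]/q[2]*f+z['cx'],q[1]/q[2]*f+z['cy']])
    T=cv2.getPerspectiveTransform(np.float32(C),np.float32([[0,0],[W,0],[W,H],[0,H]]))
    return cv2.warpPerspective(im,T,(W,H),flags=cv2.INTER_CUBIC)
a=ortho(.018,.46,.74,-.12,-.42,1400)[:, :]   # trays
b=ortho(.050,.31,.46,.05,-.37,1400)
o=np.vstack([cv2.resize(a,None,fx=1,fy=1)]); print(a.shape,b.shape)
c=np.zeros((602,588,3),np.uint8); c[:392,:420]=a; c[392:]=b
cv2.imwrite('pics/o2.png',c)
# plate & trays by height class
h=P[...,2]
def rect(n,M):
    r=cv2.minAreaRect((P[M][:,:2]*1000).astype(np.float32)); print(n,M.sum(),[np.round(k,1) for k in r],P[M].mean(0).round(4))
x,y=P[...,0],P[...,1]
rect('plate',(h>.0065)&(h<.014)&(x>.47)&(x<.71)&(y>-.1)&(y<.025))
rect('hwall',(h>.042)&(h<.054)&(x>.46)&(x<.74)&(y>-.19)&(y<-.12))
rect('hrim',(h>.014)&(h<.022)&(x>.46)&(x<.74)&(y>-.28)&(y<-.12))
rect('lrim',(h>.014)&(h<.022)&(x>.4)&(x<.68)&(y>-.41)&(y<-.285))
for n,(xc,yc) in dict(b1=(.4337,-.0154),b2=(.4268,-.156),b3=(.35,-.314)).items():
    R=np.hypot(x-xc,y-yc); rect(n+'glass',(R<.045)&(h>.008)&(h<.016)); rect(n+'bar',(R<.03)&(h>.045)&(h<.058))
rect('box',(h>.042)&(h<.055)&(x>.36)&(x<.44)&(y<-.182)&(y>-.29))
E
```

```text
(391, 420, 3) (210, 588, 3)Traceback (most recent call last):
  File "<stdin>", line 13, in <module>
ValueError: could not broadcast input array from shape (391,420,3) into shape (392,420,3)
```

```bash
cat > m.py <<'E'
from h import *
im=cv2.imread('pics/top1.png'); z=np.load('pics/top1.npz'); P=cloud(z['d'],z)
f=384/2/np.tan(np.radians(z['fovy'])/2)
def ortho(zz,x0,x1,y0,y1,s):
    W,H=round((y0-y1)*s),round((x1-x0)*s); C=[]
    for x,y in [(x1,y0),(x1,y1),(x0,y1),(x0,y0)]:
        q=z['R']@[x,y,zz]+z['t']; C.append([q[0]/q[2]*f+z['cx'],q[1]/q[2]*f+z['cy']])
    T=cv2.getPerspectiveTransform(np.float32(C),np.float32([[0,0],[W,0],[W,H],[0,H]]))
    return cv2.warpPerspective(im,T,(W,H),flags=cv2.INTER_CUBIC)
a=ortho(.018,.46,.74,-.12,-.42,1400)
b=ortho(.050,.31,.46,.05,-.37,1400)
c=np.zeros((602,588,3),np.uint8); c[:392,:420]=a; c[392:]=b
cv2.imwrite('pics/o2.png',c)
h=P[...,2]
def rect(n,M):
    r=cv2.minAreaRect((P[M][:,:2]*1000).astype(np.float32)); print(n,M.sum(),[np.round(k,1) for k in r],P[M].mean(0).round(4))
x,y=P[...,0],P[...,1]
rect('plate',(h>.0065)&(h<.014)&(x>.47)&(x<.71)&(y>-.1)&(y<.025))
rect('hwall',(h>.042)&(h<.054)&(x>.46)&(x<.74)&(y>-.19)&(y<-.12))
rect('hrim',(h>.014)&(h<.022)&(x>.46)&(x<.74)&(y>-.28)&(y<-.12))
rect('lrim',(h>.014)&(h<.022)&(x>.4)&(x<.68)&(y>-.41)&(y<-.285))
for n,(xc,yc) in dict(b1=(.4337,-.0154),b2=(.4268,-.156),b3=(.35,-.314)).items():
    R=np.hypot(x-xc,y-yc); rect(n+'glass',(R<.045)&(h>.008)&(h<.016)); rect(n+'bar',(R<.03)&(h>.045)&(h<.058))
rect('box',(h>.042)&(h<.055)&(x>.36)&(x<.44)&(y<-.182)&(y>-.29))
E
python3 m.py
```

```text
plate 2121 [array([589.5, -24.5]), array([110.6, 220.4]), np.float64(85.5)] [ 0.5878 -0.0301  0.0095]
hwall 152 [array([ 603.3, -156. ]), array([226.8,   6.2]), np.float64(5.6)] [ 0.601  -0.1565  0.0467]
hrim 176 [array([ 593.7, -199. ]), array([263.6,  96.4]), np.float64(1.2)] [ 0.604  -0.2137  0.017 ]
lrim 288 [array([ 551.5, -346.8]), array([ 97.6, 264. ]), np.float64(83.0)] [ 0.543  -0.3492  0.0172]
b1glass 224 [array([434. , -15.8]), array([60.5, 65. ]), np.float64(67.6)] [ 0.4323 -0.0178  0.0117]
b1bar 121 [array([433.9, -14.9]), array([43.7, 21.9]), np.float64(68.6)] [ 0.4338 -0.0151  0.051 ]
b2glass 224 [array([ 433.7, -150.5]), array([64.4, 62.8]), np.float64(88.4)] [ 0.4303 -0.1524  0.0119]
b2bar 118 [array([ 432.5, -150.2]), array([43.5, 21.8]), np.float64(59.8)] [ 0.4323 -0.1508  0.0508]
b3glass 232 [array([ 346. , -316.8]), array([61.3, 63.6]), np.float64(88.5)] [ 0.3458 -0.3161  0.0118]
b3bar 123 [array([ 346.8, -316.4]), array([21.7, 43. ]), np.float64(12.4)] [ 0.3467 -0.3163  0.0511]
box 305 [array([ 398.8, -226.3]), array([84.1, 28.7]), np.float64(84.6)] [ 0.3986 -0.2265  0.0475]
```

View pics/o2.png

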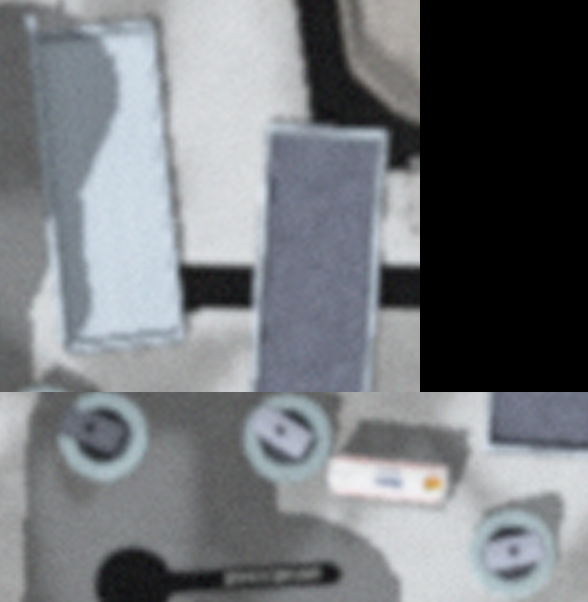

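```bash
cat > n.py <<'E'
from h import *
z=np.load('pics/top1.npz'); P=cloud(z['d'],z); z2=np.load('pics/sc1.npz'); P2=cloud(z2['d'],z2)
A=np.vstack([P[z['d']>0],P2[z2['d']>0]])
for nm,xr,yr in [('machine',(.25,.80,.05),(0.03,.45,.06)),('scope',(.40,.85,.05),(-.6,-.05,.05))]:
    print(nm,'cols y',np.arange(*yr).round(2))
    for x in np.arange(*xr):
        print(round(x,2),[int(1000*max([np.percentile(q,98)]) ) if len(q:=A[(A[:,0]>=x)&(A[:,0]<x+xr[2])&(A[:,1]>=y)&(A[:,1]<y+yr[2]),2]) else -1 for y in np.arange(*yr)])
im=cv2.imread('pics/top1.png'); f=384/2/np.tan(np.radians(z['fovy'])/2)
S=4; x0,y0=140,105; big=cv2.resize(im[y0:y0+150,x0:x0+160],None,fx=S,fy=S,interpolation=cv2.INTER_CUBIC)
def px(p):
    q=z['R']@p+z['t']; u=q[0]/q[2]*f+z['cx']; v=q[1]/q[2]*f+z['cy']; return [(u-x0+.5)*S,(v-y0+.5)*S]
def box(c,a,w,l,hs,col):
    a=np.radians(a); ex=np.array([np.cos(a),np.sin(a)]); ey=np.array([-ex[1],ex[0]])
    pts=[px(np.r_[np.array(c)+sx*w/2*ex+sy*l/2*ey,h]) for (sx,sy),h in zip([(1,1),(1,-1),(-1,-1),(-1,1)],hs)]
    cv2.polylines(big,[np.int32(pts)],True,col,1)
box((.587,-.032),-3.5,.22,.1,[.01]*4,(0,0,255))
box((.608,-.198),5,.23,.086,[.048,.018,.018,.048],(0,0,255))
box((.535,-.349),-2.6,.23,.086,[.018]*4,(0,0,255))
cv2.imwrite('pics/ov.png',big)
E
python3 n.py
```

```text
machine cols y [0.03 0.09 0.15 0.21 0.27 0.33 0.39 0.45]
0.25 [1, 1, 1, 2, 30, 1, -741, -741]
0.3 [2, 2, 3, 34, 3, 1, 2, -744]
0.35 [2, 3, 6, 40, 2, 24, 9, -748]
0.4 [134, 135, 132, 129, 124, 108, 2, -744]
0.45 [174, 178, 171, 163, 153, 148, 2, -743]
0.5 [170, 173, 261, 183, 163, 166, 1, -743]
0.55 [525, 542, 286, 293, 293, 184, -744, -742]
0.6 [536, 547, 368, 371, 312, 186, -746, -742]
0.65 [532, 545, -1, -1, -1, -1, -1, -1]
0.7 [509, 544, -1, -1, -1, -1, -1, -1]
0.75 [465, 478, -1, -1, -1, -1, -1, -1]
scope cols y [-0.6  -0.55 -0.5  -0.45 -0.4  -0.35 -0.3  -0.25 -0.2  -0.15 -0.1 ]
0.4 [3, 3, 2, 2, 18, 18, 49, 50, 53, 53, 2]
0.45 [2, 3, 61, 3, 18, 18, 9, 18, 42, 12, 11]
0.5 [5, 4, 61, 4, 18, 18, 8, 18, 48, 2, 12]
0.55 [4, 4, 4, 5, 18, 18, 3, 18, 48, 2, 12]
0.6 [3, 4, 29, 450, 19, 19, 3, 18, 48, 3, 12]
0.65 [3, 460, 471, 472, 68, 5, 2, 18, 47, 49, 12]
0.7 [61, 70, 467, 475, 70, 5, 3, 18, 18, 47, 3]
0.75 [3, 70, 476, 474, 456, 5, 47, 48, 48, 49, 83]
0.8 [38, 70, 298, 312, 310, 42, 58, 57, 60, 60, 83]
```

View pics/ov.png

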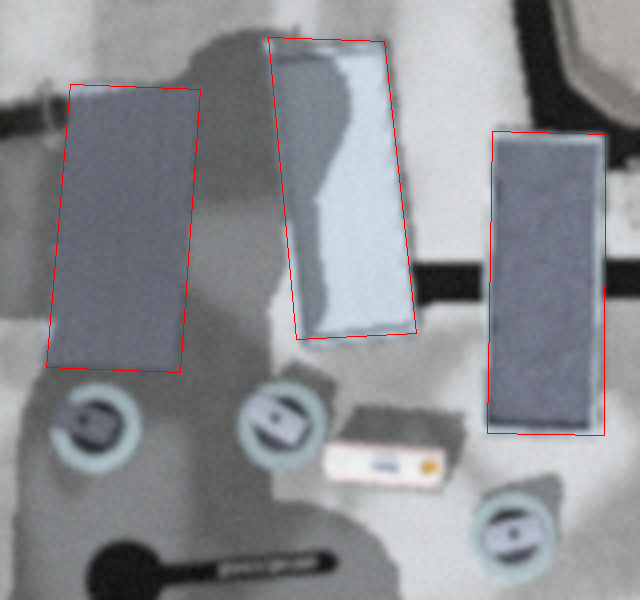

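```bash
python3 - <<'E'
from h import *
z=np.load('pics/top1.npz'); P=cloud(z['d'],z); z2=np.load('pics/sc1.npz'); P2=cloud(z2['d'],z2)
A=np.vstack([P[z['d']>0],P2[z2['d']>0]]); A=A[(A[:,2]>.09)&(A[:,1]>-.1)]
for x in np.arange(.4,.8,.05):
    q=A[(A[:,0]>=x)&(A[:,0]<x+.05)]
    print(round(x,2),[np.percentile(q[(q[:,2]>a)&(q[:,2]<b),1],1).round(3) if ((q[:,2]>a)&(q[:,2]<b)).any() else None for a,b in [(.09,.2),(.2,.4),(.4,.6)]])
E
python3 -m jog '[{"linear":[197,-664,50],"twist":-1.56,"gripper":0},{"linear":[197,-664,50],"twist":-1.56,"gripper":0},{"linear":[197,-664,50],"twist":-1.56,"gripper":0},{"linear":[197,-664,50],"twist":-1.56,"gripper":0},{"linear":[197,-664,50],"twist":-1.56,"gripper":0},{"linear":[197,-664,50],"twist":-1.56,"gripper":0},{"linear":[197,-664,50],"twist":-1.56,"gripper":0},{"linear":[197,-664,50],"twist":-1.56,"gripper":0},{"linear":[197,-664,50],"twist":-1.56,"gripper":0},{"linear":[197,-664,50],"twist":-1.56,"gripper":0},{"linear":[197,-664,50],"twist":-1.56,"gripper":0},{"linear":[197,-664,50],"twist":-1.56,"gripper":0},{"linear":[197,-664,50],"twist":-1.56,"gripper":0},{"linear":[197,-664,50],"twist":-1.56,"gripper":0},{"linear":[197,-664,50],"twist":-1.56,"gripper":0},{"linear":[197,-664,50],"twist":-1.56,"gripper":0},{"linear":[197,-664,50],"twist":-1.56,"gripper":0},{"linear":[197,-664,50],"twist":-1.56,"gripper":0},{"linear":[197,-664,50],"twist":-1.56,"gripper":0},{"linear":[197,-664,50],"twist":-1.56,"gripper":0}]'
```

```text
0.4 [np.float64(0.067), None, None]
0.45 [np.float64(0.063), None, None]
0.5 [np.float64(0.064), np.float64(0.16), None]
0.55 [np.float64(0.06), np.float64(0.085), np.float64(0.082)]
0.6 [np.float64(0.058), np.float64(0.076), np.float64(0.083)]
0.65 [np.float64(0.061), np.float64(0.073), np.float64(0.082)]
0.7 [np.float64(0.061), np.float64(0.073), np.float64(0.083)]
0.75 [np.float64(0.062), np.float64(0.074), np.float64(0.084)]
time_s: 1.77
position: [0.4594, -0.0149, 0.2636]
tcp_rot: [-2.596, -1.769, 0.001]
force: [0.1, -0.2, -0.2]
gripper_width: 1.0
```

```bash
cat > w.py <<'E'
from h import *
import sys
xc,yc=float(sys.argv[1]),float(sys.argv[2]); zb=float(sys.argv[3]) if len(sys.argv)>3 else 0
im,d,p=shot('wrist','w'+str(get_obs()['time_s'])); P=cloud(d,p); h=P[...,2]-zb; R=np.hypot(P[...,0]-xc,P[...,1]-yc)
for n,M in [('bar',(R<.035)&(h>.044)&(h<.06)&(d>0)),('glass',(R<.045)&(h>.007)&(h<.016)&(d>0))]:
    Q=P[M]
    if len(Q)>20: print(n,len(Q),[np.round(k,1) for k in cv2.minAreaRect((Q[:,:2]*1000).astype(np.float32))],Q.mean(0).round(4))
    else: print(n,len(Q))
E
python3 w.py .434 -.015
```

```text
bar 615 [array([436.3, -14.7]), array([43.7, 21.6]), np.float64(68.1)] [ 0.4367 -0.0142  0.0499]
glass 1087 [array([436.5, -15.2]), array([64.2, 64.4]), np.float64(22.9)] [ 0.4392 -0.0116  0.011 ]
```

```bash
python3 -m jog '[{"linear":[-24,0,-30],"twist":0,"gripper":0},{"linear":[-24,0,-70],"twist":0,"gripper":0},{"linear":[-24,0,-110],"twist":0,"gripper":0},{"linear":[-24,0,-150],"twist":0,"gripper":0},{"linear":[-24,0,-185],"twist":0,"gripper":0},{"linear":[-24,0,-210],"twist":0,"gripper":0},{"linear":[-24,0,-230],"twist":0,"gripper":0},{"linear":[-24,0,-243],"twist":0,"gripper":0},{"linear":[-24,0,-243],"twist":0,"gripper":1},{"linear":[-24,0,-243],"twist":0,"gripper":1},{"linear":[-24,0,-243],"twist":0,"gripper":1},{"linear":[-24,0,-243],"twist":0,"gripper":1},{"linear":[-24,0,-243],"twist":0,"gripper":1},{"linear":[-24,0,-243],"twist":0,"gripper":1},{"linear":[-24,0,-243],"twist":0,"gripper":1},{"linear":[-24,0,-243],"twist":0,"gripper":1}]'
```

```text
time_s: 3.15
position: [0.4359, -0.0152, 0.0212]
tcp_rot: [2.595, 1.769, 0.001]
force: [0.9, -0.3, -0.7]
gripper_width: 0.445
```

```bash
python3 -m jog '[{"linear":[0,0,0],"twist":0,"gripper":1},{"linear":[0,0,0],"twist":0,"gripper":1},{"linear":[0,0,0],"twist":0,"gripper":1},{"linear":[0,0,0],"twist":0,"gripper":1},{"linear":[0,0,0],"twist":0,"gripper":1},{"linear":[0,0,0],"twist":0,"gripper":1},{"linear":[0,0,15],"twist":0,"gripper":1},{"linear":[0,0,40],"twist":0,"gripper":1},{"linear":[0,0,50],"twist":0,"gripper":1},{"linear":[0,0,50],"twist":0,"gripper":1},{"linear":[0,0,50],"twist":0,"gripper":1}]'
```

```text
time_s: 4.07
position: [0.4358, -0.0152, 0.0708]
tcp_rot: [2.595, 1.769, 0.001]
force: [-0.0, -0.0, -7.5]
gripper_width: 0.241
```

```bash
python3 -m jog '[{"linear":[30,-4,0],"twist":0,"gripper":1},{"linear":[65,-9,0],"twist":0,"gripper":1},{"linear":[95,-13,0],"twist":0,"gripper":1},{"linear":[104,-14,-10],"twist":0,"gripper":1},{"linear":[104,-14,-22],"twist":0,"gripper":1},{"linear":[104,-14,-31],"twist":0,"gripper":1},{"linear":[104,-14,-35],"twist":0,"gripper":1},{"linear":[104,-14,-35],"twist":0,"gripper":1},{"linear":[104,-14,-35],"twist":0,"gripper":1}]'
```

```text
time_s: 4.82
position: [0.5388, -0.029, 0.0354]
tcp_rot: [-2.595, -1.769, 0.002]
force: [0.1, -0.5, -6.8]
gripper_width: 0.24
```

```bash
python3 -m jog '[{"linear":[0,0,-1.5],"twist":0,"gripper":1},{"linear":[0,0,-3],"twist":0,"gripper":1},{"linear":[0,0,-3.5],"twist":0,"gripper":1},{"linear":[0,0,-4],"twist":0,"gripper":1},{"linear":[0,0,-4],"twist":0,"gripper":1},{"linear":[0,0,-4],"twist":0,"gripper":1}]'
```

```text
time_s: 5.32
position: [0.5398, -0.0292, 0.032]
tcp_rot: [2.596, 1.77, 0.0]
force: [-0.1, -0.7, -7.9]
gripper_width: 0.242
```

```bash
python3 -m jog '[{"linear":[0,0,-0.5],"twist":0,"gripper":1},{"linear":[0,0,-1],"twist":0,"gripper":1},{"linear":[0,0,-1],"twist":0,"gripper":1}]';  python3 -m jog '[{"linear":[0,0,-0.5],"twist":0,"gripper":1},{"linear":[0,0,-0.8],"twist":0,"gripper":1},{"linear":[0,0,-0.8],"twist":0,"gripper":1}]'
```

```text
time_s: 5.57
position: [0.5399, -0.0292, 0.031]
tcp_rot: [2.596, 1.77, 0.0]
force: [-0.4, 0.6, -7.0]
gripper_width: 0.238
time_s: 5.82
position: [0.5408, -0.0293, 0.0309]
tcp_rot: [2.595, 1.769, 0.002]
force: [0.2, 0.6, 6.1]
gripper_width: 0.238
```

```bash
python3 -m jog '[{"linear":[6,-0.4,0],"twist":0,"gripper":1},{"linear":[12,-0.8,0],"twist":0,"gripper":1},{"linear":[18,-1.2,0],"twist":0,"gripper":1},{"linear":[24,-1.5,0],"twist":0,"gripper":1},{"linear":[30,-1.8,0],"twist":0,"gripper":1}]';  python3 -m jog '[{"linear":[6,-0.4,0],"twist":0,"gripper":1},{"linear":[12,-0.8,0],"twist":0,"gripper":1},{"linear":[18,-1.2,0],"twist":0,"gripper":1},{"linear":[24,-1.5,0],"twist":0,"gripper":1},{"linear":[30,-1.8,0],"twist":0,"gripper":1}]'
```

```text
time_s: 6.23
position: [0.5711, -0.0311, 0.0309]
tcp_rot: [2.595, 1.769, 0.002]
force: [-0.8, -0.4, 7.3]
gripper_width: 0.236
time_s: 6.65
position: [0.6011, -0.0329, 0.0309]
tcp_rot: [2.595, 1.769, 0.002]
force: [-0.5, -0.2, 6.6]
gripper_width: 0.24
```

```bash
python3 -m jog '[{"linear":[0,0,20],"twist":0,"gripper":1},{"linear":[0,0,50],"twist":0,"gripper":1},{"linear":[0,0,70],"twist":0,"gripper":1},{"linear":[-14,-35,70],"twist":0.1,"gripper":1},{"linear":[-28,-71,70],"twist":0.2,"gripper":1},{"linear":[-42,-107,70],"twist":0.3,"gripper":1},{"linear":[-56,-143,70],"twist":0.4,"gripper":1},{"linear":[-70,-179,70],"twist":0.5,"gripper":1},{"linear":[-84,-215,70],"twist":0.6,"gripper":1},{"linear":[-98,-251,70],"twist":0.63,"gripper":1},{"linear":[-112,-285,70],"twist":0.63,"gripper":1},{"linear":[-123,-313,70],"twist":0.63,"gripper":1},{"linear":[-123,-313,55],"twist":0.63,"gripper":1},{"linear":[-123,-313,30],"twist":0.63,"gripper":1},{"linear":[-123,-313,10],"twist":0.63,"gripper":1},{"linear":[-123,-313,3],"twist":0.63,"gripper":1},{"linear":[-123,-313,0],"twist":0.63,"gripper":1},{"linear":[-123,-313,-1.5],"twist":0.63,"gripper":1},{"linear":[-123,-313,-1.5],"twist":0.63,"gripper":1}]'; python3 w.py .478 -.346 .005
```

```text
time_s: 8.23
position: [0.4773, -0.3459, 0.0292]
tcp_rot: [1.919, 2.486, -0.0]
force: [0.4, 0.1, -6.7]
gripper_width: 0.236
bar 3037 [array([ 478. , -345.6]), array([43.9, 43.5]), np.float64(14.2)] [ 0.4768 -0.3405  0.058 ]
glass 2516 [array([ 472.5, -323.4]), array([62.5, 43.4]), np.float64(14.6)] [ 0.4735 -0.3231  0.0184]
```

```bash
python3 -m jog '[{"linear":[0,0,-1],"twist":0,"gripper":1},{"linear":[0,0,-2],"twist":0,"gripper":1},{"linear":[0,0,-2.5],"twist":0,"gripper":1},{"linear":[0,0,-2.5],"twist":0,"gripper":1}]';python3 -m jog '[{"linear":[0,0,-0.5],"twist":0,"gripper":1},{"linear":[0,0,-0.8],"twist":0,"gripper":1},{"linear":[0,0,-0.8],"twist":0,"gripper":1}]'
```

```text
time_s: 8.62
position: [0.4769, -0.3458, 0.0263]
tcp_rot: [1.919, 2.487, -0.0]
force: [-0.0, -0.2, -7.1]
gripper_width: 0.24
time_s: 8.87
position: [0.4774, -0.3463, 0.0261]
tcp_rot: [1.919, 2.486, -0.0]
force: [-1.1, 0.9, 4.3]
gripper_width: 0.239
```

```bash
python3 -m jog '[{"linear":[0,0,0],"twist":0,"gripper":0},{"linear":[0,0,0],"twist":0,"gripper":0},{"linear":[0,0,0],"twist":0,"gripper":0},{"linear":[0,0,0],"twist":0,"gripper":0},{"linear":[0,0,0],"twist":0,"gripper":0},{"linear":[0,0,30],"twist":0,"gripper":0},{"linear":[0,0,65],"twist":0,"gripper":0},{"linear":[0,0,100],"twist":-0.1,"gripper":0},{"linear":[-5,30,120],"twist":-0.2,"gripper":0},{"linear":[-13,65,135],"twist":-0.32,"gripper":0},{"linear":[-21,100,150],"twist":-0.44,"gripper":0},{"linear":[-29,135,160],"twist":-0.56,"gripper":0},{"linear":[-37,170,165],"twist":-0.68,"gripper":0},{"linear":[-43,196,165],"twist":-0.78,"gripper":0},{"linear":[-43,196,165],"twist":-0.78,"gripper":0},{"linear":[-43,196,165],"twist":-0.78,"gripper":0}]'; python3 w.py .434 -.15
```

```text
time_s: 10.2
position: [0.4337, -0.149, 0.1906]
tcp_rot: [2.718, 1.574, 0.001]
force: [1.2, -0.3, 0.6]
gripper_width: 1.003
bar 896 [array([ 435. , -151.5]), array([43.4, 21.6]), np.float64(60.0)] [ 0.4351 -0.1508  0.05  ]
glass 1594 [array([ 432.5, -152.4]), array([69.8, 65.1]), np.float64(19.3)] [ 0.4365 -0.1483  0.0111]
```

```bash
python3 -m jog '[{"linear":[1,-2,-40],"twist":0,"gripper":0},{"linear":[1,-2,-80],"twist":0,"gripper":0},{"linear":[1,-2,-115],"twist":0,"gripper":0},{"linear":[1,-2,-145],"twist":0,"gripper":0},{"linear":[1,-2,-162],"twist":0,"gripper":0},{"linear":[1,-2,-170],"twist":0,"gripper":0},{"linear":[1,-2,-170],"twist":0,"gripper":1},{"linear":[1,-2,-170],"twist":0,"gripper":1},{"linear":[1,-2,-170],"twist":0,"gripper":1},{"linear":[1,-2,-170],"twist":0,"gripper":1},{"linear":[1,-2,-170],"twist":0,"gripper":1},{"linear":[1,-2,-170],"twist":0,"gripper":1},{"linear":[1,-2,-170],"twist":0,"gripper":1},{"linear":[1,-2,-170],"twist":0,"gripper":1},{"linear":[1,-2,-170],"twist":0,"gripper":1},{"linear":[1,-2,-170],"twist":0,"gripper":1},{"linear":[1,-2,-170],"twist":0,"gripper":1},{"linear":[1,-2,-170],"twist":0,"gripper":1},{"linear":[1,-2,-170],"twist":0,"gripper":1},{"linear":[1,-2,-170],"twist":0,"gripper":1}]'
```

```text
time_s: 11.92
position: [0.4342, -0.1515, 0.0202]
tcp_rot: [-2.72, -1.57, 0.001]
force: [-4.3, 0.4, 4.9]
gripper_width: 0.237
```

```bash
python3 -m jog '[{"linear":[0,0,15],"twist":0,"gripper":1},{"linear":[0,0,45],"twist":0,"gripper":1},{"linear":[0,0,65],"twist":0,"gripper":1},{"linear":[23,26,65],"twist":0,"gripper":1},{"linear":[48,55,65],"twist":0,"gripper":1},{"linear":[73,84,60],"twist":0,"gripper":1},{"linear":[96,110,50],"twist":0,"gripper":1},{"linear":[106,121,35],"twist":0,"gripper":1},{"linear":[106,121,22],"twist":0,"gripper":1},{"linear":[106,121,15],"twist":0,"gripper":1},{"linear":[106,121,13],"twist":0,"gripper":1},{"linear":[106,121,13],"twist":0,"gripper":1},{"linear":[106,121,13],"twist":0,"gripper":1}]';python3 -m jog '[{"linear":[0,0,-1],"twist":0,"gripper":1},{"linear":[0,0,-2],"twist":0,"gripper":1},{"linear":[0,0,-2],"twist":0,"gripper":1}]';python3 -m jog '[{"linear":[0,0,-0.5],"twist":0,"gripper":1},{"linear":[0,0,-0.8],"twist":0,"gripper":1},{"linear":[0,0,-0.8],"twist":0,"gripper":1}]'
```

```text
time_s: 13.0
position: [0.5404, -0.0314, 0.0336]
tcp_rot: [-2.722, -1.569, 0.0]
force: [-0.6, -0.7, -7.5]
gripper_width: 0.242
time_s: 13.25
position: [0.5408, -0.0311, 0.0316]
tcp_rot: [2.721, 1.57, 0.001]
force: [-0.0, 0.2, -9.8]
gripper_width: 0.239
time_s: 13.5
position: [0.5409, -0.0308, 0.0307]
tcp_rot: [2.721, 1.57, 0.0]
force: [0.5, 0.5, -6.5]
gripper_width: 0.239
```

```bash
python3 -m jog '[{"linear":[0,0,-0.5],"twist":0,"gripper":1},{"linear":[0,0,-0.7],"twist":0,"gripper":1},{"linear":[0,0,-0.7],"twist":0,"gripper":1}]'
```

```text
time_s: 13.75
position: [0.5415, -0.0308, 0.0306]
tcp_rot: [2.72, 1.57, 0.001]
force: [-2.7, 0.2, 4.6]
gripper_width: 0.237
```

```bash
python3 -m jog '[{"linear":[6,-0.4,0],"twist":0,"gripper":1},{"linear":[12,-0.8,0],"twist":0,"gripper":1},{"linear":[18,-1.2,0],"twist":0,"gripper":1},{"linear":[24,-1.5,0],"twist":0,"gripper":1},{"linear":[30,-1.8,0],"twist":0,"gripper":1}]';  python3 -m jog '[{"linear":[6,-0.4,0],"twist":0,"gripper":1},{"linear":[12,-0.8,0],"twist":0,"gripper":1},{"linear":[18,-1.2,0],"twist":0,"gripper":1},{"linear":[24,-1.5,0],"twist":0,"gripper":1},{"linear":[30,-1.8,0],"twist":0,"gripper":1}]'
```

```text
time_s: 14.17
position: [0.5719, -0.0327, 0.0304]
tcp_rot: [2.721, 1.57, 0.001]
force: [-3.0, -0.7, 7.1]
gripper_width: 0.239
time_s: 14.58
position: [0.6019, -0.0344, 0.0305]
tcp_rot: [2.721, 1.57, 0.001]
force: [-3.5, 0.0, 6.8]
gripper_width: 0.242
```

```bash
python3 -m jog '[{"linear":[-6,0.4,0],"twist":0,"gripper":1},{"linear":[-12,0.8,0],"twist":0,"gripper":1},{"linear":[-18,1.2,0],"twist":0,"gripper":1},{"linear":[-24,1.5,0],"twist":0,"gripper":1},{"linear":[-30,1.8,0],"twist":0,"gripper":1}]';  python3 -m jog '[{"linear":[0,0,0],"twist":0,"gripper":1},{"linear":[0,0,0],"twist":0,"gripper":1},{"linear":[0,0,0],"twist":0,"gripper":1},{"linear":[0,0,0],"twist":0,"gripper":1}]';  python3 -m jog '[{"linear":[-6,0.4,0],"twist":0,"gripper":1},{"linear":[-12,0.8,0],"twist":0,"gripper":1},{"linear":[-18,1.2,0],"twist":0,"gripper":1},{"linear":[-24,1.5,0],"twist":0,"gripper":1},{"linear":[-30,1.8,0],"twist":0,"gripper":1}]'
```

```text
time_s: 15.0
position: [0.5709, -0.0326, 0.0304]
tcp_rot: [2.72, 1.569, 0.003]
force: [3.0, 0.3, 5.1]
gripper_width: 0.239
time_s: 15.33
position: [0.57, -0.0325, 0.0303]
tcp_rot: [-2.721, -1.57, 0.001]
force: [-4.1, 0.3, 12.8]
gripper_width: 0.24
time_s: 15.75
position: [0.5407, -0.0307, 0.0303]
tcp_rot: [2.72, 1.57, 0.002]
force: [2.9, -0.0, 5.1]
gripper_width: 0.239
```

```bash
python3 -m jog '[{"linear":[0,0,0],"twist":0,"gripper":0.68},{"linear":[0,0,0],"twist":0,"gripper":0.68},{"linear":[0,0,0],"twist":0,"gripper":0.68},{"linear":[0,0,0],"twist":0,"gripper":0.68}]'; python3 -m jog '[{"linear":[3,-1.7,0],"twist":0,"gripper":0.68},{"linear":[6,-3.5,0],"twist":0,"gripper":0.68},{"linear":[9,-5.2,0],"twist":0,"gripper":0.68},{"linear":[12,-6.9,0],"twist":0,"gripper":0.68}]';python3 -m jog '[{"linear":[3,-1.7,0],"twist":0,"gripper":0.68},{"linear":[6,-3.5,0],"twist":0,"gripper":0.68}]';python3 -m jog '[{"linear":[3,-1.7,0],"twist":0,"gripper":0.68},{"linear":[6,-3.5,0],"twist":0,"gripper":0.68}]'
```

```text
time_s: 16.08
position: [0.5406, -0.0308, 0.0297]
tcp_rot: [-2.721, -1.57, 0.001]
force: [0.1, -0.2, -0.6]
gripper_width: 0.321
time_s: 16.42
position: [0.553, -0.0379, 0.0297]
tcp_rot: [-2.721, -1.57, 0.0]
force: [-1.4, 0.3, -1.0]
gripper_width: 0.32
time_s: 16.58
position: [0.5591, -0.0414, 0.0297]
tcp_rot: [-2.721, -1.57, 0.0]
force: [-0.8, 1.0, -1.4]
gripper_width: 0.318
time_s: 16.75
position: [0.5651, -0.0449, 0.0298]
tcp_rot: [-2.721, -1.57, 0.0]
force: [-0.8, 1.1, -0.6]
gripper_width: 0.323
```

```bash
python3 - <<'E'
from h import *
print(get_obs()['ft_torque'])
a,_,_=shot('wrist','wa'); b,_,_=shot('scene','sa')
b=cv2.resize(b[90:240,140:340],(512,384),interpolation=cv2.INTER_CUBIC)
o=np.vstack([cv2.resize(a,(400,300)),cv2.resize(b,(400,300))]); cv2.imwrite('pics/v7.png',o[:,:,::-1])
E
```

```text
[ 0.06593325  0.30373607 -0.00137476]
```

View pics/v7.png

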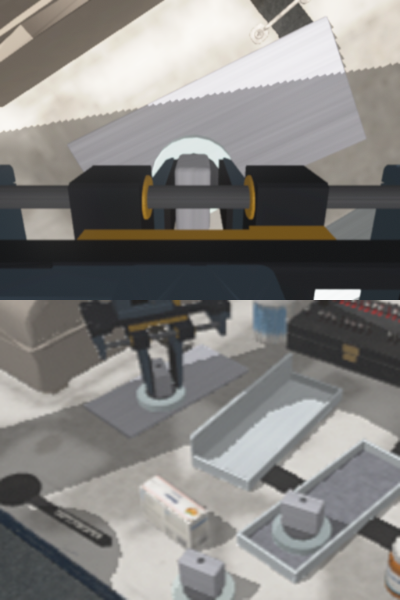

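```bash
python3 -m jog '[{"linear":[-2,3,0],"twist":0.1,"gripper":0.68},{"linear":[-6,6,0],"twist":0.2,"gripper":0.68},{"linear":[-12,9,0],"twist":0.3,"gripper":0.68},{"linear":[-18,12,0],"twist":0.4,"gripper":0.68},{"linear":[-24,14,0],"twist":0.46,"gripper":0.68},{"linear":[-24,14,0],"twist":0.46,"gripper":0.68},{"linear":[-24,14,0],"twist":0.46,"gripper":0.68}]'
python3 -m jog '[{"linear":[3,-0.2,0],"twist":0,"gripper":0.68},{"linear":[6,-0.4,0],"twist":0,"gripper":0.68},{"linear":[9,-0.6,0],"twist":0,"gripper":0.68},{"linear":[12,-0.7,0],"twist":0,"gripper":0.68},{"linear":[15,-0.9,0],"twist":0,"gripper":0.68},{"linear":[18,-1.1,0],"twist":0,"gripper":0.68}]' | grep -E 'pos|force'
python3 -m jog '[{"linear":[3,-0.2,0],"twist":0,"gripper":0.68},{"linear":[6,-0.4,0],"twist":0,"gripper":0.68},{"linear":[9,-0.6,0],"twist":0,"gripper":0.68}]' | grep -E 'pos|force'
python3 -m jog '[{"linear":[3,-0.2,0],"twist":0,"gripper":0.68},{"linear":[6,-0.4,0],"twist":0,"gripper":0.68},{"linear":[9,-0.6,0],"twist":0,"gripper":0.68}]' | grep -E 'pos|force'
python3 -m jog '[{"linear":[3,-0.2,0],"twist":0,"gripper":0.68},{"linear":[6,-0.4,0],"twist":0,"gripper":0.68},{"linear":[9,-0.6,0],"twist":0,"gripper":0.68}]' | grep -E 'pos|force'
python3 -m jog '[{"linear":[3,-0.2,0],"twist":0,"gripper":0.68},{"linear":[6,-0.4,0],"twist":0,"gripper":0.68},{"linear":[9,-0.6,0],"twist":0,"gripper":0.68}]' | grep -E 'pos|force'
```

```text
time_s: 17.43
position: [0.541, -0.0307, 0.03]
tcp_rot: [2.293, 2.147, 0.0]
force: [0.8, 0.6, 0.2]
gripper_width: 0.319
position: [0.5591, -0.0318, 0.0298]
force: [-3.1, 0.2, 2.2]
position: [0.568, -0.0324, 0.0298]
force: [-1.6, -0.8, 0.0]
position: [0.577, -0.033, 0.0298]
force: [-1.8, 0.4, 0.1]
position: [0.586, -0.0336, 0.0298]
force: [-1.0, 0.6, -1.0]
position: [0.5951, -0.0342, 0.0298]
force: [-1.1, 0.4, -1.1]
```

```bash
python3 -m jog '[{"linear":[-4,0.2,0],"twist":0,"gripper":0.68},{"linear":[-8,0.5,0],"twist":0,"gripper":0.68},{"linear":[-18,1.1,0],"twist":0,"gripper":0.68},{"linear":[-30,1.8,0],"twist":0,"gripper":0.68}]' | grep -E 'pos|force'
python3 -m jog '[{"linear":[-14,0.8,0],"twist":0,"gripper":0.68}]' | grep -E 'pos|force'
python3 -m jog '[{"linear":[-14,0.8,0],"twist":0,"gripper":0.68}]' | grep -E 'pos|force'
python3 -m jog '[{"linear":[-8,0.5,0],"twist":0,"gripper":0.68},{"linear":[-8,0.5,0],"twist":0,"gripper":0.68},{"linear":[-8,0.5,0],"twist":0,"gripper":0.68}]' | grep -E 'pos|force'
python3 -m jog '[{"linear":[4,-0.2,0],"twist":0,"gripper":0.68},{"linear":[8,-0.5,0],"twist":0,"gripper":0.68},{"linear":[18,-1.1,0],"twist":0,"gripper":0.68},{"linear":[32,-1.8,0],"twist":0,"gripper":0.68}]' | grep -E 'pos|force'
python3 -m jog '[{"linear":[16,-1,0],"twist":0,"gripper":0.68}]' | grep -E 'pos|force'
python3 -m jog '[{"linear":[16,-1,0],"twist":0,"gripper":0.68}]' | grep -E 'pos|force'
python3 -m jog '[{"linear":[8,-0.5,0],"twist":0,"gripper":0.68},{"linear":[8,-0.5,0],"twist":0,"gripper":0.68},{"linear":[8,-0.5,0],"twist":0,"gripper":0.68}]' | grep -E 'pos|force|time'
```

```text
position: [0.5645, -0.0324, 0.0301]
force: [1.3, 0.3, 1.7]
position: [0.5499, -0.0315, 0.03]
force: [1.5, 0.2, 1.1]
position: [0.5353, -0.0307, 0.03]
force: [2.5, -0.1, 1.3]
position: [0.5283, -0.0302, 0.0299]
force: [-0.1, -0.1, 0.2]
position: [0.5611, -0.0321, 0.0296]
force: [-1.4, -0.2, -0.8]
position: [0.5777, -0.0331, 0.0296]
force: [-1.7, 0.8, -0.7]
position: [0.5943, -0.0342, 0.0297]
force: [-1.8, 0.0, 0.7]
time_s: 20.43
position: [0.6009, -0.0346, 0.0296]
force: [-0.2, -0.7, -0.6]
```

```bash
python3 -m jog '[{"linear":[0,0,0],"twist":0,"gripper":1},{"linear":[0,0,0],"twist":0,"gripper":1},{"linear":[0,0,0],"twist":0,"gripper":1},{"linear":[0,0,0],"twist":0,"gripper":1},{"linear":[0,0,15],"twist":0,"gripper":1},{"linear":[0,0,45],"twist":0,"gripper":1},{"linear":[0,0,70],"twist":0,"gripper":1},{"linear":[2,-35,70],"twist":0,"gripper":1},{"linear":[4,-70,70],"twist":0,"gripper":1},{"linear":[5,-105,70],"twist":0,"gripper":1},{"linear":[6,-140,70],"twist":0,"gripper":1},{"linear":[7,-163,70],"twist":0,"gripper":1},{"linear":[7,-163,60],"twist":0,"gripper":1},{"linear":[7,-163,35],"twist":0,"gripper":1},{"linear":[7,-163,12],"twist":0,"gripper":1},{"linear":[7,-163,3],"twist":0,"gripper":1},{"linear":[7,-163,-1],"twist":0,"gripper":1},{"linear":[7,-163,-1],"twist":0,"gripper":1},{"linear":[7,-163,-1],"twist":0,"gripper":1}]'; python3 -m jog '[{"linear":[0,0,-1],"twist":0,"gripper":1},{"linear":[0,0,-2],"twist":0,"gripper":1},{"linear":[0,0,-2.5],"twist":0,"gripper":1},{"linear":[0,0,-2.5],"twist":0,"gripper":1}]'
```

```text
time_s: 22.02
position: [0.6082, -0.1975, 0.0295]
tcp_rot: [2.291, 2.149, 0.0]
force: [0.2, -0.0, -8.1]
gripper_width: 0.237
time_s: 22.35
position: [0.608, -0.1976, 0.0267]
tcp_rot: [2.291, 2.149, 0.0]
force: [-0.5, -0.7, -8.5]
gripper_width: 0.239
```

```bash
python3 -m jog '[{"linear":[0,0,-0.8],"twist":0,"gripper":1},{"linear":[0,0,-0.8],"twist":0,"gripper":1}]'
```

```text
time_s: 22.52
position: [0.6078, -0.1976, 0.0256]
tcp_rot: [2.291, 2.149, 0.0]
force: [0.2, -0.5, -8.4]
gripper_width: 0.242
```

```bash
python3 -m jog '[{"linear":[0,0,-0.6],"twist":0,"gripper":1},{"linear":[0,0,-0.6],"twist":0,"gripper":1}]'; python3 -m jog '[{"linear":[0,0,-0.6],"twist":0,"gripper":1},{"linear":[0,0,-0.6],"twist":0,"gripper":1}]'
```

```text
time_s: 22.68
position: [0.6078, -0.1976, 0.025]
tcp_rot: [2.291, 2.149, 0.0]
force: [-0.5, 0.0, -8.0]
gripper_width: 0.24
time_s: 22.85
position: [0.6079, -0.1976, 0.0249]
tcp_rot: [-2.291, -2.149, 0.0]
force: [-4.0, 2.5, 2.9]
gripper_width: 0.244
```

```bash
python3 -m jog '[{"linear":[0,0,0],"twist":0,"gripper":0},{"linear":[0,0,0],"twist":0,"gripper":0},{"linear":[0,0,0],"twist":0,"gripper":0},{"linear":[0,0,0],"twist":0,"gripper":0},{"linear":[0,0,0],"twist":0,"gripper":0},{"linear":[0,0,35],"twist":0,"gripper":0},{"linear":[0,0,75],"twist":0,"gripper":0},{"linear":[-5,-2,110],"twist":0,"gripper":0},{"linear":[-35,-16,130],"twist":0.1,"gripper":0},{"linear":[-70,-32,150],"twist":0.2,"gripper":0},{"linear":[-105,-48,160],"twist":0.28,"gripper":0},{"linear":[-140,-64,165],"twist":0.28,"gripper":0},{"linear":[-175,-80,165],"twist":0.28,"gripper":0},{"linear":[-210,-96,165],"twist":0.28,"gripper":0},{"linear":[-245,-111,165],"twist":0.28,"gripper":0},{"linear":[-261,-118,165],"twist":0.28,"gripper":0},{"linear":[-261,-118,165],"twist":0.28,"gripper":0},{"linear":[-261,-118,165],"twist":0.28,"gripper":0}]'; python3 w.py .347 -.316
```

```text
time_s: 24.35
position: [0.3463, -0.316, 0.1896]
tcp_rot: [1.971, 2.445, 0.0]
force: [0.2, -0.1, -0.0]
gripper_width: 0.998
bar 874 [array([ 348.6, -317.8]), array([20.7, 44.1]), np.float64(12.1)] [ 0.3482 -0.3168  0.0502]
glass 1591 [array([ 348.1, -316.1]), array([64. , 62.2]), np.float64(12.8)] [ 0.3473 -0.3134  0.0111]
```

Shift (+2,−1,−169), grip, lift.

```bash
python3 -m jog '[{"linear":[2,-1,-40],"twist":0,"gripper":0},{"linear":[2,-1,-80],"twist":0,"gripper":0},{"linear":[2,-1,-115],"twist":0,"gripper":0},{"linear":[2,-1,-145],"twist":0,"gripper":0},{"linear":[2,-1,-161],"twist":0,"gripper":0},{"linear":[2,-1,-168.5],"twist":0,"gripper":0},{"linear":[2,-1,-168.5],"twist":0,"gripper":1},{"linear":[2,-1,-168.5],"twist":0,"gripper":1},{"linear":[2,-1,-168.5],"twist":0,"gripper":1},{"linear":[2,-1,-168.5],"twist":0,"gripper":1},{"linear":[2,-1,-168.5],"twist":0,"gripper":1},{"linear":[2,-1,-168.5],"twist":0,"gripper":1},{"linear":[2,-1,-168.5],"twist":0,"gripper":1},{"linear":[2,-1,-168.5],"twist":0,"gripper":1},{"linear":[2,-1,-168.5],"twist":0,"gripper":1},{"linear":[2,-1,-168.5],"twist":0,"gripper":1},{"linear":[2,-1,-168.5],"twist":0,"gripper":1},{"linear":[2,-1,-168.5],"twist":0,"gripper":1},{"linear":[2,-1,-168.5],"twist":0,"gripper":1},{"linear":[2,-1,-168.5],"twist":0,"gripper":1}]'
```

```text
time_s: 26.07
position: [0.3487, -0.3165, 0.0208]
tcp_rot: [-1.969, -2.448, 0.0]
force: [-1.7, 0.7, 1.3]
gripper_width: 0.241
```

```bash
python3 -m jog '[{"linear":[0,0,20],"twist":0,"gripper":1},{"linear":[0,0,55],"twist":0,"gripper":1},{"linear":[0,0,90],"twist":0,"gripper":1},{"linear":[20,30,100],"twist":0,"gripper":1},{"linear":[40,60,100],"twist":0,"gripper":1},{"linear":[61,92,100],"twist":-0.05,"gripper":1},{"linear":[83,124,100],"twist":-0.1,"gripper":1},{"linear":[105,157,100],"twist":-0.15,"gripper":1},{"linear":[127,190,95],"twist":-0.2,"gripper":1},{"linear":[149,224,90],"twist":-0.25,"gripper":1},{"linear":[170,256,80],"twist":-0.28,"gripper":1},{"linear":[185,280,65],"twist":-0.28,"gripper":1},{"linear":[191,287,45],"twist":-0.28,"gripper":1},{"linear":[191,287,25],"twist":-0.28,"gripper":1},{"linear":[191,287,15],"twist":-0.28,"gripper":1},{"linear":[191,287,12],"twist":-0.28,"gripper":1},{"linear":[191,287,12],"twist":-0.28,"gripper":1},{"linear":[191,287,12],"twist":-0.28,"gripper":1}]';python3 -m jog '[{"linear":[0,0,-0.8],"twist":0,"gripper":1},{"linear":[0,0,-1.5],"twist":0,"gripper":1},{"linear":[0,0,-1.5],"twist":0,"gripper":1}]'; python3 -m jog '[{"linear":[0,0,-0.6],"twist":0,"gripper":1},{"linear":[0,0,-0.6],"twist":0,"gripper":1}]'
```

```text
time_s: 27.57
position: [0.5398, -0.03, 0.0333]
tcp_rot: [2.292, 2.148, 0.0]
force: [-0.5, -0.1, -8.2]
gripper_width: 0.242
time_s: 27.82
position: [0.5399, -0.0298, 0.0318]
tcp_rot: [2.291, 2.148, 0.001]
force: [-0.7, -0.1, -8.6]
gripper_width: 0.241
time_s: 27.98
position: [0.5399, -0.0297, 0.0309]
tcp_rot: [2.291, 2.149, 0.0]
force: [-0.5, 1.4, -6.6]
gripper_width: 0.241
```

```bash
python3 -m jog '[{"linear":[0,0,-0.6],"twist":0,"gripper":1},{"linear":[0,0,-0.6],"twist":0,"gripper":1}]' | grep -E 'pos|force'
python3 -m jog '[{"linear":[6,-0.4,0],"twist":0,"gripper":1},{"linear":[12,-0.8,0],"twist":0,"gripper":1},{"linear":[18,-1.2,0],"twist":0,"gripper":1},{"linear":[24,-1.5,0],"twist":0,"gripper":1}]' | grep -E 'pos|force'
python3 -m jog '[{"linear":[6,-0.4,0],"twist":0,"gripper":1},{"linear":[12,-0.8,0],"twist":0,"gripper":1},{"linear":[18,-1.2,0],"twist":0,"gripper":1}]' | grep -E 'pos|force'
python3 -m jog '[{"linear":[6,-0.4,0],"twist":0,"gripper":1},{"linear":[12,-0.8,0],"twist":0,"gripper":1},{"linear":[18,-1.2,0],"twist":0,"gripper":1}]' | grep -E 'pos|force'
python3 -m jog '[{"linear":[-6,0.4,0],"twist":0,"gripper":1},{"linear":[-12,0.8,0],"twist":0,"gripper":1},{"linear":[-18,1.2,0],"twist":0,"gripper":1},{"linear":[-24,1.5,0],"twist":0,"gripper":1}]' | grep -E 'pos|force|time'
```

```text
position: [0.5408, -0.0297, 0.0309]
force: [0.4, -0.3, 3.1]
position: [0.5651, -0.0312, 0.0308]
force: [-0.8, -0.3, 7.2]
position: [0.5832, -0.0324, 0.0308]
force: [-0.1, -0.3, 7.9]
position: [0.6011, -0.0336, 0.0308]
force: [-1.4, 0.1, 7.2]
time_s: 29.32
position: [0.5763, -0.032, 0.0308]
force: [1.4, -0.5, 8.0]
```

```bash
python3 -m jog '[{"linear":[0,0,0],"twist":0,"gripper":0.68},{"linear":[0,0,0],"twist":0,"gripper":0.68},{"linear":[0,0,0],"twist":0,"gripper":0.68},{"linear":[0,0,0],"twist":0,"gripper":0.68},{"linear":[-3,0.2,0],"twist":0,"gripper":0.68},{"linear":[-6,0.4,0],"twist":0,"gripper":0.68},{"linear":[-9,0.6,0],"twist":0,"gripper":0.68},{"linear":[-12,0.7,0],"twist":0,"gripper":0.68},{"linear":[-15,0.9,0],"twist":0,"gripper":0.68}]' | grep -E 'pos|force'
python3 -m jog '[{"linear":[-3,0.2,0],"twist":0,"gripper":0.68},{"linear":[-6,0.4,0],"twist":0,"gripper":0.68}]' | grep -E 'pos|force'
python3 -m jog '[{"linear":[-3,0.2,0],"twist":0,"gripper":0.68},{"linear":[-6,0.4,0],"twist":0,"gripper":0.68}]' | grep -E 'pos|force'
python3 -m jog '[{"linear":[-3,0.2,0],"twist":0,"gripper":0.68},{"linear":[-6,0.4,0],"twist":0,"gripper":0.68}]' | grep -E 'pos|force|time'
```

```text
position: [0.5604, -0.031, 0.0301]
force: [0.2, -0.8, 0.1]
position: [0.5544, -0.0307, 0.0301]
force: [0.9, -0.0, -0.7]
position: [0.5485, -0.0302, 0.0302]
force: [-0.1, 0.8, -0.2]
time_s: 30.57
position: [0.5425, -0.0299, 0.0301]
force: [1.0, 0.6, -0.7]
```

```bash
python3 -m jog '[{"linear":[0,0,0],"twist":0,"gripper":1},{"linear":[0,0,0],"twist":0,"gripper":1},{"linear":[0,0,0],"twist":0,"gripper":1},{"linear":[0,0,0],"twist":0,"gripper":1},{"linear":[0,0,25],"twist":0,"gripper":1},{"linear":[0,0,60],"twist":0,"gripper":1},{"linear":[0,0,85],"twist":0,"gripper":1},{"linear":[2,-35,100],"twist":0.1,"gripper":1},{"linear":[4,-75,100],"twist":0.2,"gripper":1},{"linear":[6,-115,100],"twist":0.25,"gripper":1},{"linear":[8,-155,100],"twist":0.25,"gripper":1},{"linear":[10,-195,100],"twist":0.25,"gripper":1},{"linear":[12,-235,100],"twist":0.25,"gripper":1},{"linear":[14,-270,100],"twist":0.25,"gripper":1},{"linear":[16,-300,90],"twist":0.25,"gripper":1},{"linear":[17,-320,75],"twist":0.25,"gripper":1},{"linear":[17,-320,45],"twist":0.25,"gripper":1},{"linear":[17,-320,20],"twist":0.25,"gripper":1},{"linear":[17,-320,5],"twist":0.25,"gripper":1},{"linear":[17,-320,0],"twist":0.25,"gripper":1}]'; python3 -m jog '[{"linear":[0,0,-1],"twist":0,"gripper":1},{"linear":[0,0,-2.5],"twist":0,"gripper":1},{"linear":[0,0,-2.5],"twist":0,"gripper":1}]'; python3 -m jog '[{"linear":[0,0,-0.6],"twist":0,"gripper":1},{"linear":[0,0,-0.6],"twist":0,"gripper":1}]'
```

```text
time_s: 32.23
position: [0.5578, -0.3485, 0.0267]
tcp_rot: [-2.002, -2.414, 0.001]
force: [-1.4, -0.5, -9.1]
gripper_width: 0.242
time_s: 32.48
position: [0.5606, -0.3501, 0.0288]
tcp_rot: [2.004, 2.417, 0.0]
force: [0.2, -0.3, -8.5]
gripper_width: 0.243
time_s: 32.65
position: [0.5603, -0.3501, 0.0281]
tcp_rot: [2.004, 2.417, 0.0]
force: [0.2, 0.2, -8.5]
gripper_width: 0.239
```

```bash
python3 -m jog '[{"linear":[0,0,-1],"twist":0,"gripper":1},{"linear":[0,0,-1.4],"twist":0,"gripper":1},{"linear":[0,0,-1.4],"twist":0,"gripper":1}]'; python3 -m jog '[{"linear":[0,0,-0.6],"twist":0,"gripper":1},{"linear":[0,0,-0.6],"twist":0,"gripper":1}]'; python3 -m jog '[{"linear":[0,0,-0.5],"twist":0,"gripper":1},{"linear":[0,0,-0.5],"twist":0,"gripper":1}]'
```

```text
time_s: 32.9
position: [0.5598, -0.3499, 0.0258]
tcp_rot: [2.005, 2.418, 0.0]
force: [-0.6, 0.7, -8.8]
gripper_width: 0.236
time_s: 33.07
position: [0.5602, -0.3502, 0.0256]
tcp_rot: [2.005, 2.417, 0.0]
force: [0.2, 1.4, -0.7]
gripper_width: 0.241
time_s: 33.23
position: [0.5605, -0.3504, 0.0255]
tcp_rot: [2.004, 2.417, 0.0]
force: [-0.8, 0.8, 5.9]
gripper_width: 0.235
```

Touching. Release, retreat up and back, then check.

```bash
python3 -m jog '[{"linear":[0,0,0],"twist":0,"gripper":0.4},{"linear":[0,0,0],"twist":0,"gripper":0.4},{"linear":[0,0,0],"twist":0,"gripper":0.4},{"linear":[0,0,0],"twist":0,"gripper":0.4},{"linear":[0,0,0],"twist":0,"gripper":0.4},{"linear":[0,0,25],"twist":0,"gripper":0.4},{"linear":[0,0,60],"twist":0,"gripper":0.4},{"linear":[0,0,100],"twist":0,"gripper":0.4},{"linear":[-20,15,130],"twist":0,"gripper":0.4},{"linear":[-45,40,155],"twist":0,"gripper":0.4},{"linear":[-70,70,175],"twist":0,"gripper":0.4},{"linear":[-85,105,185],"twist":0,"gripper":0.4},{"linear":[-95,140,185],"twist":0,"gripper":0.4},{"linear":[-105,180,185],"twist":0,"gripper":0.4},{"linear":[-110,220,185],"twist":0,"gripper":0.4},{"linear":[-115,260,185],"twist":0,"gripper":0.4},{"linear":[-120,300,185],"twist":0,"gripper":0.4},{"linear":[-120,335,185],"twist":0,"gripper":0.4},{"linear":[-120,335,185],"twist":0,"gripper":0.4},{"linear":[-120,335,185],"twist":0,"gripper":0.4}]'; python3 - <<'E'
from h import *
im,d,p=shot('top','fin'); s,_,_=shot('scene','sfin'); P=cloud(d,p); x,y,h=P[...,0],P[...,1],P[...,2]
for n,c,a,xc,yc in [('b1',(.535,-.349),-2.6,.478,-.346),('b3',(.535,-.349),-2.6,.56,-.35),('b2',(.608,-.198),5,.608,-.198)]:
    M=(np.hypot(x-xc,y-yc)<.032)&(h>.05)&(h<.065)&(d>0); Q=P[M]; r=cv2.minAreaRect((Q[:,:2]*1000).astype(np.float32)); a=np.radians(a)
    e=np.array(r[0])/1000-c; print(n,len(Q),r,Q[:,2].mean().round(4),'tray frame mm',((np.array([[np.cos(a),np.sin(a)],[-np.sin(a),np.cos(a)]])@e)*1000).round(1))
o=np.vstack([cv2.resize(im[105:255,140:340],(533,400),interpolation=cv2.INTER_CUBIC)[:300],cv2.resize(s[90:240,140:380],(533,300),interpolation=cv2.INTER_CUBIC)]); cv2.imwrite('pics/v8.png',o[:,:,::-1])
E
```

```text
time_s: 34.9
position: [0.4397, -0.0136, 0.2097]
tcp_rot: [2.001, 2.421, 0.0]
force: [-0.0, -0.4, 0.2]
gripper_width: 0.598
b1 120 ((476.6443786621094, -344.41314697265625), (22.069467544555664, 43.77730178833008), 12.444276809692383) 0.0556 tray frame mm [-58.5   1.9]
b3 113 ((559.7318725585938, -348.9712219238281), (21.546003341674805, 43.15793228149414), 10.937081336975098) 0.0559 tray frame mm [24.7  1.2]
b2 110 ((605.7155151367188, -200.8999481201172), (44.04477310180664, 21.159770965576172), 89.69429779052734) 0.0558 tray frame mm [-2.5 -2.7]
```

View pics/v8.png

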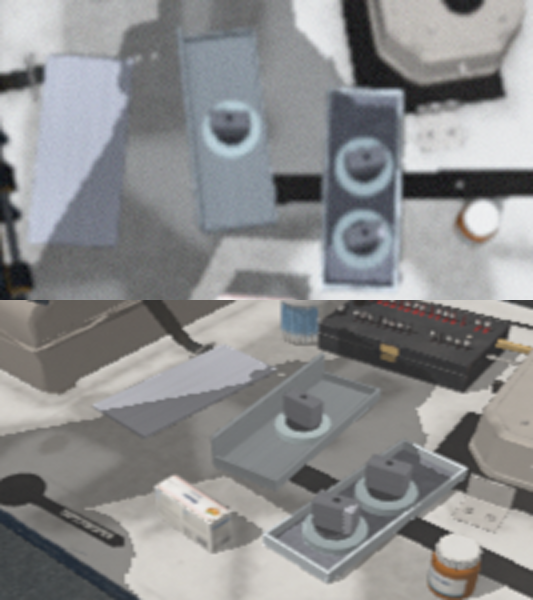

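```bash
python3 -c "
from rig import *
print(sign_off())"
```

```text
the job is handed in; nothing more can be done
None
```

I slid each blank on the plate, put it away before sliding the next, and handed the job in at about 35 s. Blanks 1 and 3 went into the low-rimmed tray as polished, and blank 2 into the high-sided tray as ground.

| Blank | Gripped slide: drag at press force | Ratio | Pushed freely |
|---|---|---|---|
| 1 | about 0.65 N at 14 N | 0.05 | not tested |
| 2 | about 3.2 N at 13 N | 0.2 | about 1.5 N |
| 3 | about 0.9 N at 15 N | 0.06 | about 0.5 N |

- **Disagreement on blank 2:** its drag reversed with direction and was clearly the highest. But a ratio of about 0.2 is well short of the stated 0.8, and 1.5 N is well short of the 5 to 8 N expected when pushed freely. I could not explain that. I called it ground because it dragged three to five times as much as the others in the same test, and because only one blank is ground.
- **Final camera check:** all three bar tops are at 56 mm, against 57 mm expected for standing on the floor. The blanks are within 3 mm of their trays' centre lines, and −59, +25 and −3 mm along them (blanks 1, 3 and 2).
- **Bystanders:** the box and jar look unmoved and the gripper was clear of everything. The clip and pen were outside the last picture, and the arm never went near them.

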